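# Load the ribbon reel and hold up the gift tin that has the wine in it

### The arm

A 6-joint arm with a two-finger parallel gripper is mounted at the origin on the work surface; the furniture and walls round the work are solid. World frame = base frame: x ahead of the robot, y to its left, z up, the work surface at z = 0. Lengths are in m, angles in rad, forces in N, time in s.
With the tool pointing down it reaches from about 0.225 to 0.875 m from the base axis. Payload 3.4 kg.
Tool frame: the origin (TCP) lies between the finger pads; the fingertips stand 22 mm ahead of it and the grasp point (between the pads) lies 3 mm ahead of it (manip.finger_overhang is the distance from the TCP to the fingertips, in m); z points along the fingers, y is the line along which they close (so a half turn about z gives the same grasp; the last joint's range is limited). The gripper opens to 85 mm and grips with 20 to 120 N. Pads are 22 mm wide; open, the fingers measure 114 mm over their backs; the gripper's body (76 mm by 85 mm) begins 54 mm behind the grasp point. The pads swing forward as they close: fully open they stand 13 mm farther back than shut.
Start: joints at [1.125, 0.276, 1.505, -0, 1.361, -0.121], TCP at [0.184, 0.545, 0.253] pointing down, gripper open.
Joint ranges: [-2.89, 2.89], [-0.75, 2.08], [0.22, 2.7], [-1.18, 4.32], [0.11, 2.71], [-2.7, 2.7]. Speed limits (rad/s): [2.57, 2.57, 3.14, 3.14, 3.14, 3.14].

### API

Orientations are given as a unit quaternion [w, x, y, z].
In Python, from rig import get_state, eyes, order, manip gives the robot as it stands.
- The arm moves only by the tool drive_tool, never from a script. Its argument "rows" is a list of rows, each a list of 4 numbers: the shift along the tool's x, y, z in units of 25 mm (1.0 is 25 mm), then the turn about the tool's z in units of 6 degrees (1.0 is 6 degrees). A call has exactly 8 rows; each row is the pose to reach, as a shift and turn from the pose commanded when the call began, along the tool's axes at that moment; what a row does not reach only later rows make up. A row lasts 1/12 s, in which the tool goes at most 41.7 mm and 7.16 degrees, less where a joint would pass 70% of its speed; a pose out of reach is approached as far as the arm can. A call with a gripper value outside its range is refused whole. "grip" is the finger opening in mm, from 0 to 85.4, set as the call begins (left out, the last holds). The fingers move at their own pace and stop on an object; "newtons" is the grip in N (left out, the last holds). Time passes only in rows, so rows that repeat a pose let the fingers close, or fill a call up. It gives the time, the measured TCP pose, the force, the opening and the grip force at its end, in the units of the state.
- get_state(): the state, without advancing time (a new reading comes with each control period).
- eyes.get_image(name): name is "side" or "top"; returns (picture, depth): 480x640x3 uint8, red, green, blue; 480x640 float32, m along the optical axis (not along the pixel's ray), 0 where there is no reading.
- eyes.camera_info(name): a dict with "fx", "fy", "cx", "cy" (pixels), "R" (3x3) and "t" (3): a world point X has camera coordinates R X + t. Camera axes: x right, y down, z forward; pixel columns grow to the right and rows downward; lengths in m; the calibration is good to about 2 mm. A picture is of the moment at which its call begins. camera_info takes no time and is no camera call.
- order.sign_off(): hands the job in; it is judged then, once.
The state is a dict: "clock": time; "qpos": joint angles; "qd": joint speeds; "effort": joint torques, N m; "position": TCP position; "ee_rot": TCP orientation; "contact_force": force on the tool from outside, world axes, zero at the start; "moment": the same for the moment, N m; "width": finger opening in m; "gripper_force": force on a finger pad.
Only numpy, scipy, OpenCV 4.12 (cv2) and the standard library are available. Lean on these libraries where they do the work, as an engineer would, in place of code of your own. Each camera call takes 0.05 s, during which the arm holds its last target. There are 200 camera calls.

### The job

Get a customer's gift ready for its ribbon: first drop the ribbon reel over the upright spindle of the dispenser so that it lies flat on the turntable, and let go of it. Then lift the two identical closed gift tins in turn, each clear of the table, to feel which is the heavier - that one has a bottle of wine inside, the other is an empty display tin that stays standing upright on the table. Finish with the program still holding the heavier tin upright in the air above the mounted reel and well clear of it; do not topple a tin or disturb the two glasses and the bottle stopper.

Things in the scene. Friction and masses are not known exactly. Their poses are not given: they have to be found in the camera images.
- ribbon_reel: reel of dark red satin ribbon with card flanges, lying flat; a round spool 60 mm across and 30 mm high with a 19 mm bore right through. Origin at the centre of its underside, z up along the bore. 0.07 kg, rigid, the ribbon does not unwind; grip it across its outside
- ribbon_dispenser: heavy dark iron dispenser fixed to the table: foot 165 x 104 x 12 mm, origin under the spindle's axis at table height, foot reaching from -55 to +110 mm along its own x and 52 mm either way along y. A guide bar and toothed cutter, 47 mm high over the table, stand across its +x end 95 mm from the spindle; between lies a freely turning aluminium turntable, 72 mm across, with a brass spindle
- turntable_top (a point): centre of the turntable's upper face, 18.5 mm above the table, on the spindle's axis: the mounted reel's underside rests here
- spindle_tip (a point): top of the upright brass spindle, 45 mm above the turntable's face (63.5 mm above the table); spindle 16 mm thick, its last 7 mm tapered to 9 mm
- gift_tin_a: closed round gift tin, dark red with a gold lid, 58 mm across and 140 mm high, standing upright; origin at the centre of its underside, z up. The lid does not come off; grip it across the body near the top. One of the two tins (either one) weighs about 0.18 kg empty, the other about 0.53 kg with its bottle standing inside; each may differ by some 20 %
- gift_tin_b: the second gift tin, the same in looks and size as gift_tin_a; see there
- wine_glass_1: bystander: large wine glass with some red wine, 86 mm across, 215 mm high; origin at the centre of its foot
- tasting_glass_1: bystander: empty tasting glass, 65 mm across, 155 mm high; origin at the centre of its foot
- stopper_1: bystander: turned golden metal bottle stopper, 33 mm across, 49 mm high; origin at the centre of its underside
There are look-alikes about, which are no part of the job. Leave any pink look-alike of the gift_tin_a alone. What is shaped like the gift_tin_b but purple is not meant.

How it is judged:
By the outcome, as a careful person would: the job done as asked, in the order asked, and still so for the second after the job is handed in, while the arm keeps its last pose, push and grip.
It also fails if it takes over 72 s, if anything falls off the work surface, if the arm or the gripper's body presses on something with over 40 N, if the wrist force passes 120 N, or if a joint passes its speed limit or range.

## Working session

There is one attempt and no reset: what is moved stays moved. The work goes in short steps, Python scripts to look and compute and a tool call to move; the robot and the scene stay as the last step left them, time stands still between calls to the robot, and variables do not carry over. Pictures are saved under pics/ and viewed, at most 10 in all, crops included, and the job is handed in when it is done.

Besides the shell and the picture viewer there is one more tool, called in YAML: its name, and indented under it one key for each argument. drive_tool: Moves the arm, as the interface text tells. Its arguments: {"type":"object","properties":{"rows":{"type":"array","items":{"type":"array","items":{"type":"number"}}},"grip":{"type":"number"},"newtons":{"type":"number"}},"required":["rows"]}

```bash
mkdir -p pics; ls
python3 - <<'E'
from rig import get_state, eyes, order, manip
import cv2,numpy as np
s=get_state();print(s)
for n in("top","side"):
    p,d=eyes.get_image(n);cv2.imwrite(f"pics/{n}0.png",p[:,:,::-1]);np.save(f"{n}0.npy",d)
    print(n,eyes.camera_info(n))
E
```

```text
pics
{'clock': 0.0, 'qpos': array([ 1.12501295e+00,  2.76595765e-01,  1.50613713e+00,  6.32933862e-06,
        1.36071907e+00, -1.20963793e-01]), 'qd': array([-6.71175355e-05, -1.52125117e-04, -1.88251014e-03,  2.62801972e-03,
       -1.58383420e-03,  8.79327303e-04]), 'effort': array([ 7.52911765e-04, -4.16775191e+01, -2.45804465e+01, -8.21192816e-05,
        1.09173870e-02, -3.20277692e-06]), 'position': array([0.18327185, 0.54448642, 0.25243766]), 'ee_rot': array([-2.62899585e-04,  1.61697337e-01,  9.86839960e-01, -8.91714527e-04]), 'contact_force': array([-0.57518511,  0.06582563, -0.24878335]), 'moment': array([-0.00297784,  0.00038141, -0.00945011]), 'gripper_force': 0.0, 'width': 0.08564545409380046}
top {'fx': 523.4862524907812, 'fy': 523.4862524907812, 'cx': 320.2414815568265, 'cy': 244.0216926705793, 'R': array([[ 0.44141133, -0.89729987,  0.00299609],
       [-0.80067992, -0.39538366, -0.45009269],
       [ 0.40505272,  0.19627711, -0.89297682]]), 't': array([-0.28324234,  0.49547383,  0.91631622])}
side {'fx': 601.3097526960978, 'fy': 601.3097526960978, 'cx': 319.1932286979422, 'cy': 231.3656098216816, 'R': array([[ 0.82129009, -0.57031867, -0.0148054 ],
       [-0.32921198, -0.45256943, -0.82873421],
       [ 0.46594212,  0.68550531, -0.55944652]]), 't': array([-0.51265988,  0.21574952,  0.97486944])}
```

View pics/top0.png

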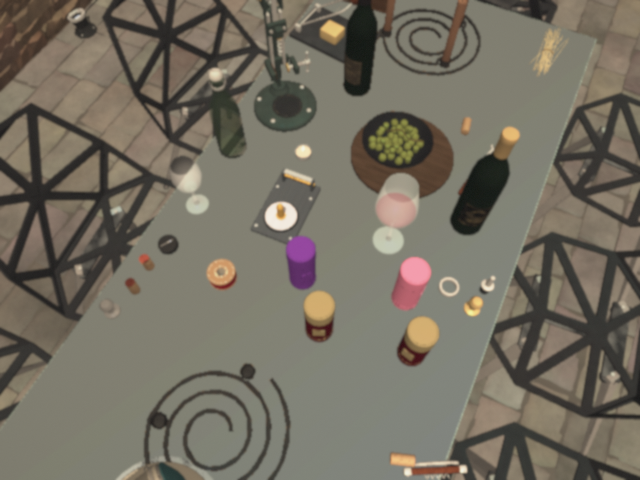

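View pics/side0.png

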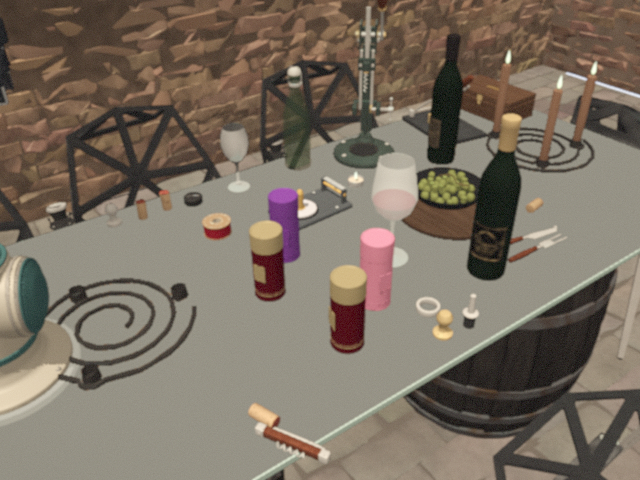

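The top view shows the reel at (222,271), the dispenser spindle at about (281,208), and the gold-lidded tins at (320,305) and (421,332). The same objects in the side view are the reel at (217,222), the spindle at (300,197), and the lids at (266,232) and (348,280). I'll enlarge these to read them more precisely.

```bash
cat > h.py <<'E'
import cv2,numpy as np
from rig import eyes
def ray(n,u,v):
    c=eyes.camera_info(n);R=np.array(c["R"]);t=np.array(c["t"])
    d=R.T@np.array([(u-c["cx"])/c["fx"],(v-c["cy"])/c["fy"],1]);return -R.T@t,d
def atz(n,u,v,z):
    o,d=ray(n,u,v);return o+d*(z-o[2])/d[2]
def tri(pt,ps):
    o1,d1=ray("top",*pt);o2,d2=ray("side",*ps)
    k=np.linalg.lstsq(np.c_[d1,-d2],o2-o1,rcond=None)[0]
    a=o1+d1*k[0];b=o2+d2*k[1];return (a+b)/2,np.linalg.norm(a-b)
def crops(lst,out,s=5,w=52,h=40):
    rows=[]
    for n,f,u,v in lst:
        p=cv2.imread(f);c=p[v-h//2:v+h//2,u-w//2:u+w//2]
        c=cv2.resize(c,None,fx=s,fy=s,interpolation=cv2.INTER_CUBIC)
        for i in range(0,w,10):
            cv2.putText(c,str(u-w//2+i),(i*s,8),0,.32,(0,255,0),1);cv2.line(c,(i*s,10),(i*s,14),(0,255,0),1)
        for i in range(0,h,10):
            cv2.putText(c,str(v-h//2+i),(0,i*s+4),0,.32,(0,255,255),1)
        rows.append(c)
    k=len(rows)//2
    cv2.imwrite(out,np.vstack([np.hstack(rows[:k]),np.hstack(rows[k:])]))
E
python3 - <<'E'
from h import *
T="pics/top0.png";S="pics/side0.png"
crops([("top",T,222,272),("top",T,281,210),("side",S,217,225),("side",S,305,203)],"pics/c1.png",7,56,42)
crops([("top",T,320,308),("top",T,421,335),("side",S,266,234),("side",S,348,282)],"pics/c2.png",7,56,42)
for a,b in [((222,271),(217,220)),((281,206),(300,193)),((320,304),(266,231)),((422,332),(348,279)),((474,303),(444,317))]:print(tri(a,b))
E
```

```text
(array([0.46097717, 0.14265576, 0.02842345]), np.float64(0.0005400977898048372))
(array([0.64378542, 0.09822108, 0.05267175]), np.float64(0.002591465839846074))
(array([ 0.45099702, -0.09208112,  0.13271293]), np.float64(0.0020839998106001087))
(array([ 0.48635123, -0.28018369,  0.13050955]), np.float64(0.0004897732812807598))
(array([ 0.62767501, -0.35839293,  0.03354661]), np.float64(0.0031142235764614673))
```

View pics/c1.png

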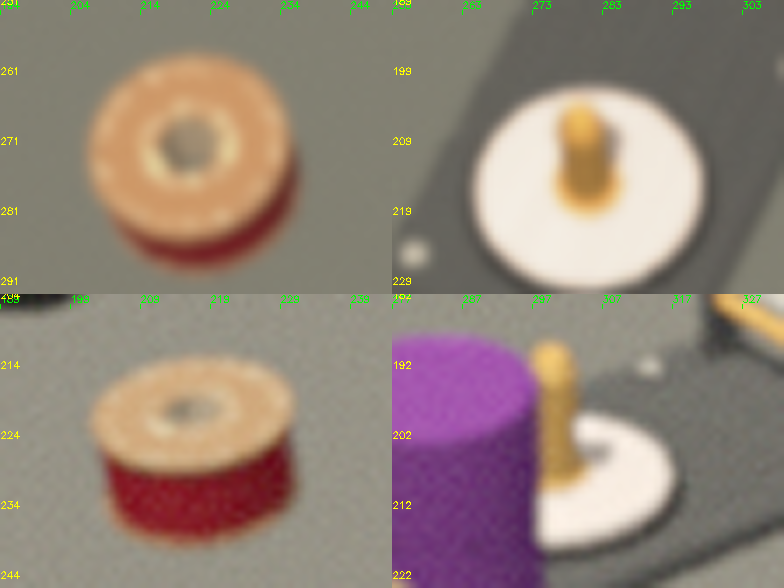

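View pics/c2.png

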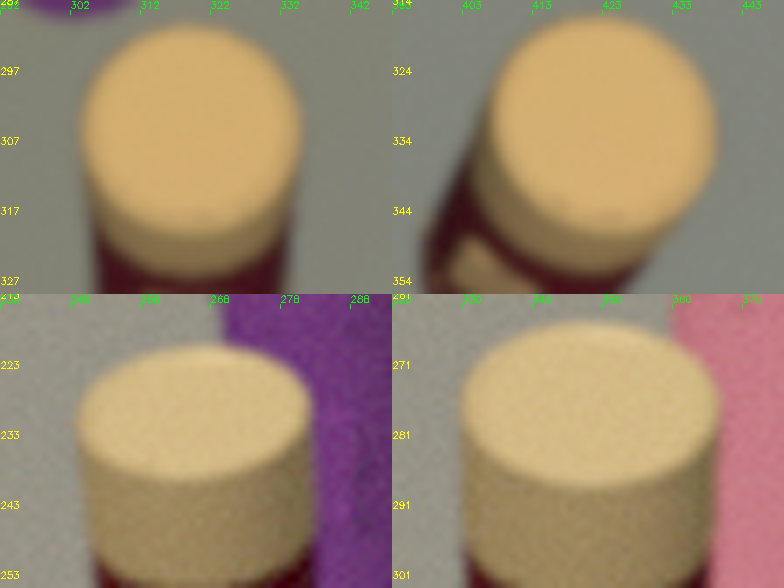

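The crops give these readings, with the top view first and the side view second:

| Feature | Top view | Side view |
|---|---|---|
| Reel top | (221.2,271.9) | (216.5,221.1) |
| Turntable | (281,215.8) | about (301.5,208.5) |
| Spindle tip | (280,205) | (300,189.9) |
| Tin 1 lid | (319.4,305.9) | (265.9,230.1) |
| Tin 2 lid | (423.3,332) | (348.4,276.9) |

Run:
```python
from h import *
np.set_printoptions(precision=4,suppress=True)
for m,a,b,z in [("reel",(221.2,271.9),(216.5,221.1),.03),("tt",(281,215.8),(301.5,208.5),.0185),("tip",(280,205),(300,189.9),.0635),("t1",(319.4,305.9),(265.9,230.1),.14),("t2",(423.3,332),(348.4,276.9),.14),("purple",(301,246),(284,199),.14),("pink",(415,271),(377,240),.14)]:
    print(m,*tri(a,b),atz("top",*a,z),atz("side",*b,z))
# foot corners + others
print("cutter",atz("top",285,172,.047),atz("top",313,186,.047))
print("feet glass",atz("top",197,204,0),atz("top",388,239,0),"stopper",atz("top",474,312,0))
from rig import manip;print([x for x in dir(manip) if x[0]!='_'],manip.finger_overhang)
```

```text
reel [0.4598 0.1443 0.0251] 0.00018832734449294113 [0.4582 0.1425 0.03  ] [0.4569 0.1371 0.03  ]
tt [0.6445 0.0998 0.0106] 0.002236032333183167 [0.6396 0.0975 0.0185] [0.6391 0.0892 0.0185]
tip [0.6428 0.0986 0.06  ] 0.0001308933030793611 [0.641  0.0974 0.0635] [0.6397 0.0934 0.0635]
t1 [ 0.4481 -0.0937  0.1358] 0.0016469714231458418 [ 0.4459 -0.0942  0.14  ] [ 0.446  -0.0992  0.14  ]
t2 [ 0.4854 -0.2821  0.1362] 0.0008084817095544188 [ 0.4836 -0.2817  0.14  ] [ 0.483  -0.2859  0.14  ]
purple [ 0.5445 -0.0034  0.1224] 0.005204266885609374 [ 0.5395 -0.0085  0.14  ] [ 0.5265 -0.0292  0.14  ]
pink [ 0.5914 -0.2244  0.1306] 0.0016090847475106846 [ 0.5877 -0.2248  0.14  ] [ 0.5816 -0.2347  0.14  ]
cutter [0.7318 0.1343 0.047 ] [0.7262 0.0599 0.047 ]
feet glass [0.59   0.2928 0.    ] [ 0.7018 -0.1396  0.    ] stopper [ 0.6228 -0.3682  0.    ]
['MotionError', 'finger_overhang'] 0.022
```

drive_tool:
  rows:
    - [-0.5,-0.4,0,-0.3]
    - [-1.7,-1.3,0,-0.9]
    - [-3.1,-2.4,0,-1.5]
    - [-4.5,-3.4,0,-2.1]
    - [-5.9,-4.5,0,-2.7]
    - [-7.3,-5.6,0,-3.1]
    - [-8.6,-6.6,0,-3.1]
    - [-9.4,-7.2,0,-3.1]
  grip: 85
  newtons: 30

```text
clock: 0.77
position: [0.3494, 0.2968, 0.2531]
ee_rot: [0.0, 0.0, 1.0, -0.0]
contact_force: [0.5, -0.7, 0.0]
width: 0.0851
gripper_force: 0.0
```

drive_tool:
  rows:
    - [-0.5,-0.7,0,0]
    - [-1.5,-2.2,0.3,0]
    - [-2.5,-3.7,1.2,0]
    - [-3.5,-5.1,2.4,0]
    - [-4.1,-6.0,3.6,0]
    - [-4.3,-6.3,4.6,0]
    - [-4.3,-6.3,5.2,0]
    - [-4.3,-6.3,5.4,0]

```text
clock: 1.43
position: [0.4543, 0.14, 0.1147]
ee_rot: [-0.004, 0.002, 1.0, -0.001]
contact_force: [-0.7, -0.2, -0.8]
width: 0.0855
gripper_force: 0.0
```

Run:
```python
from h import *
from rig import get_state
print(get_state()["position"])
for n in("top","side"):
    p,d=eyes.get_image(n);cv2.imwrite(f"pics/{n}1.png",p[:,:,::-1])
T="pics/top1.png";S="pics/side1.png"
crops([("top",T,222,255),("side",S,217,212)],"pics/c3.png",7,56,42) if 0 else None
a=cv2.imread(T)[205:305,170:270];b=cv2.imread(S)[145:245,165:265]
cv2.imwrite("pics/c3.png",cv2.resize(np.hstack([a,b]),None,fx=4,fy=4,interpolation=cv2.INTER_CUBIC))
```

```text
[0.45427089 0.13999309 0.11470242]
```

View pics/c3.png

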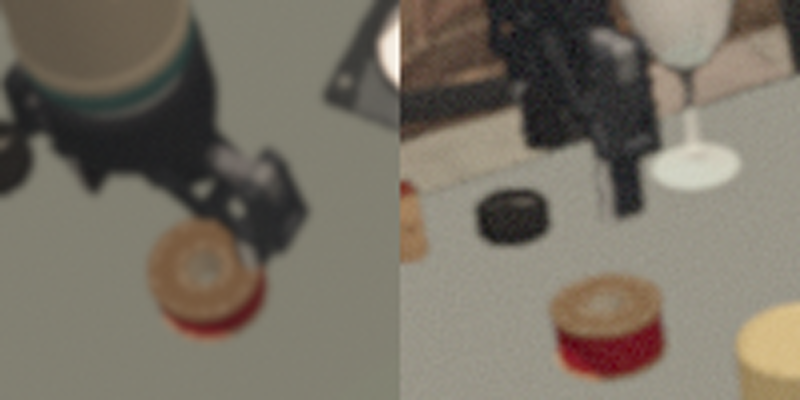

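The left half shows the open gripper above the reel at about crop (205,265), which is full-image (221,271). In the right half the side view agrees, with the near finger to the upper right of the reel. The pose fits the measurement, so I'm descending.

drive_tool:
  rows:
    - [0,0,0.4,0]
    - [0,0,1.0,0]
    - [0,0,1.7,0]
    - [0,0,2.4,0]
    - [0,0,3.0,0]
    - [0,0,3.4,0]
    - [0,0,3.6,0]
    - [0,0,3.6,0]

```text
clock: 2.2
position: [0.4564, 0.1428, 0.0288]
ee_rot: [0.0, -0.001, 1.0, 0.0]
contact_force: [-0.3, 0.6, -0.4]
width: 0.0851
gripper_force: 0.0
```

drive_tool:
  rows:
    - [0,0,0,0]
    - [0,0,0,0]
    - [0,0,0,0]
    - [0,0,0,0]
    - [0,0,0,0]
    - [0,0,0,0]
    - [0,0,0,0]
    - [0,0,0,0]
  grip: 50

```text
clock: 2.87
position: [0.4572, 0.1424, 0.0299]
ee_rot: [0.001, 0.0, 1.0, 0.001]
contact_force: [-1.8, 0.6, 5.3]
width: 0.0588
gripper_force: 31.3
```

drive_tool:
  rows:
    - [0,0,-0.2,0]
    - [0,0,-0.6,0]
    - [0,0,-1.4,0]
    - [0,0,-2.4,0]
    - [0,0,-3.4,0]
    - [0,0,-4.2,0]
    - [0,0,-4.8,0]
    - [0,0,-5.0,0]

```text
clock: 3.53
position: [0.4578, 0.1421, 0.1565]
ee_rot: [0.003, 0.0, 1.0, 0.0]
contact_force: [1.5, -0.0, -0.8]
width: 0.0589
gripper_force: 32.6
```

drive_tool:
  rows:
    - [-0.4,-0.1,0,0]
    - [-1.4,-0.4,0,0]
    - [-2.7,-0.7,0,0]
    - [-4.0,-1.0,0,0]
    - [-5.3,-1.3,0,0]
    - [-6.4,-1.6,0,0]
    - [-7.1,-1.8,0,0]
    - [-7.3,-1.8,0,0]

```text
clock: 4.2
position: [0.6422, 0.095, 0.1511]
ee_rot: [0.0, 0.001, 1.0, -0.0]
contact_force: [0.7, -0.6, -0.4]
width: 0.0591
gripper_force: 32.5
```

drive_tool:
  rows:
    - [0,0,0.2,0]
    - [0,0,0.5,0]
    - [0,0,0.9,0]
    - [0,0,1.3,0]
    - [0,0,1.6,0]
    - [0,0,1.7,0]
    - [0,0,1.7,0]
    - [0,0,1.7,0]

```text
clock: 4.87
position: [0.6386, 0.097, 0.1108]
ee_rot: [0.0, -0.0, 1.0, 0.0]
contact_force: [0.4, -0.7, 0.0]
width: 0.0587
gripper_force: 32.6
```

Run:
```python
from h import *
from rig import get_state
print(get_state()["position"])
for n in("top","side"):
    p,d=eyes.get_image(n);cv2.imwrite(f"pics/{n}2.png",p[:,:,::-1])
T="pics/top2.png";S="pics/side2.png"
crops([("top",T,281,205),("side",S,305,190)],"pics/c4.png",9,80,60) if 0 else None
a=cv2.imread(T)[170:240,245:315];b=cv2.imread(S)[150:220,270:340]
cv2.imwrite("pics/c4.png",cv2.resize(np.hstack([a,b]),None,fx=5.7,fy=5.7,interpolation=cv2.INTER_CUBIC))
```

```text
[0.63861636 0.09699111 0.11083273]
```

View pics/c4.png

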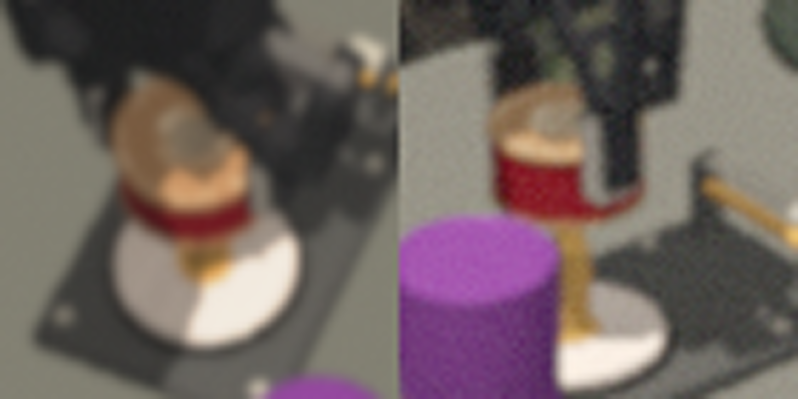

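The top crop shows the held reel above the spindle with its bore at about (278.7,194.5). In the side crop the reel spans 488–643, centred at column 299.2, which lines up with the spindle axis extrapolated to 299.0. To check this more closely, I'll overlay the outlines predicted for a reel centred on the spindle axis.

Run:
```python
from h import *
def proj(n,P):
    c=eyes.camera_info(n);q=P@np.array(c["R"]).T+np.array(c["t"])
    return np.c_[c["fx"]*q[:,0]/q[:,2]+c["cx"],c["fy"]*q[:,1]/q[:,2]+c["cy"]]
th=np.linspace(0,2*np.pi,200);out=[]
for n,f,(x,y),(u0,v0) in [("top","pics/top2.png",(.6403,.0975),(245,170)),("side","pics/side2.png",(.6394,.0915),(270,150))]:
    s=5.7;im=cv2.resize(cv2.imread(f)[v0:v0+70,u0:u0+70],None,fx=s,fy=s,interpolation=cv2.INTER_CUBIC)
    for z,r,col in [(.0185,.036,(255,255,0)),(.081,.030,(0,255,0)),(.111,.030,(0,255,0)),(.111,.0095,(0,255,0)),(.0635,.0045,(255,0,255))]:
        q=proj(n,np.c_[x+r*np.cos(th),y+r*np.sin(th),0*th+z])
        q=((q-[u0,v0]+.5)*s-.5).astype(np.int32);cv2.polylines(im,[q],1,col,1)
    out.append(im)
cv2.imwrite("pics/c5.png",np.hstack(out))
```

```text
(no output)
```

View pics/c5.png

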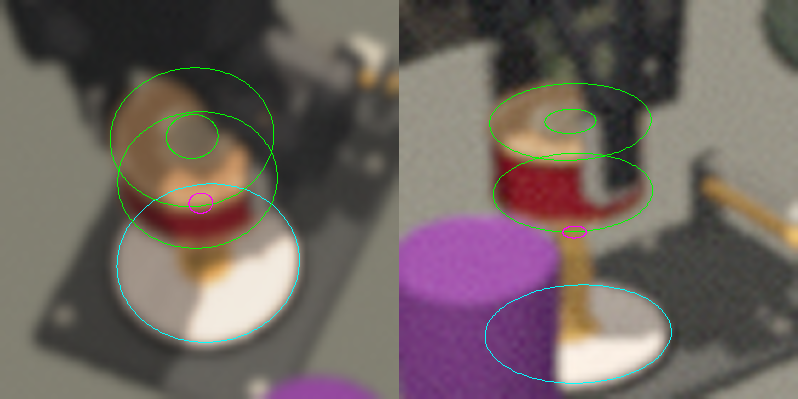

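The overlay matches the reel in both views to about 1 mm, and the taper can absorb more than that. I'm lowering it slowly while watching the force.

drive_tool:
  rows:
    - [0,0,0.2,0]
    - [0,0,0.4,0]
    - [0,0,0.6,0]
    - [0,0,0.7,0]
    - [0,0,0.8,0]
    - [0,0,0.9,0]
    - [0,0,1.0,0]
    - [0,0,1.0,0]

```text
clock: 5.63
position: [0.6388, 0.0971, 0.0853]
ee_rot: [-0.0, 0.0, 1.0, 0.0]
contact_force: [0.3, 0.2, -1.4]
width: 0.0592
gripper_force: 32.5
```

drive_tool:
  rows:
    - [0,0,0.1,0]
    - [0,0,0.2,0]
    - [0,0,0.3,0]
    - [0,0,0.4,0]
    - [0,0,0.5,0]
    - [0,0,0.6,0]
    - [0,0,0.6,0]
    - [0,0,0.6,0]

```text
clock: 6.3
position: [0.6389, 0.0972, 0.0704]
ee_rot: [0.0, 0.0, 1.0, 0.0]
contact_force: [1.1, 3.2, -3.3]
width: 0.0587
gripper_force: 32.7
```

drive_tool:
  rows:
    - [0,0.02,0.1,0]
    - [0,0.02,0.2,0]
    - [0,0.02,0.3,0]
    - [0,0.02,0.4,0]
    - [0,0.02,0.5,0]
    - [0,0.02,0.6,0]
    - [0,0.02,0.7,0]
    - [0,0.02,0.8,0]

```text
clock: 6.97
position: [0.6388, 0.0973, 0.0506]
ee_rot: [0.0, 0.0, 1.0, 0.0]
contact_force: [0.4, 1.6, 1.0]
width: 0.0587
gripper_force: 32.9
```

Next I'm lowering the last couple of millimetres, then opening. The opening fingers stay clear of the purple tin and the foot.

drive_tool:
  rows:
    - [0,0,0.05,0]
    - [0,0,0.05,0]
    - [0,0,0.08,0]
    - [0,0,0.08,0]
    - [0,0,0.08,0]
    - [0,0,0.08,0]
    - [0,0,0.08,0]
    - [0,0,0.08,0]

```text
clock: 7.63
position: [0.6387, 0.0974, 0.0487]
ee_rot: [-0.0, 0.0, 1.0, 0.0]
contact_force: [1.5, 1.5, -2.0]
width: 0.059
gripper_force: 32.8
```

drive_tool:
  rows:
    - [0,0,0,0]
    - [0,0,0,0]
    - [0,0,0,0]
    - [0,0,0,0]
    - [0,0,0,0]
    - [0,0,0,0]
    - [0,0,0,0]
    - [0,0,0,0]
  grip: 85

```text
clock: 8.3
position: [0.6387, 0.0973, 0.0489]
ee_rot: [0.0, 0.0, 1.0, 0.0]
contact_force: [-0.4, -0.4, -0.3]
width: 0.0852
gripper_force: 0.0
```

drive_tool:
  rows:
    - [0,0,-0.2,0]
    - [0,0,-0.7,0]
    - [0,0,-1.6,0]
    - [0,0,-2.8,0]
    - [0,0,-4.2,0]
    - [0,0,-5.4,0]
    - [0,0,-6.2,0]
    - [0,0,-6.4,0]

```text
clock: 8.97
position: [0.6409, 0.0975, 0.214]
ee_rot: [0.004, 0.0, 1.0, 0.0]
contact_force: [1.2, -0.2, -0.4]
width: 0.085
gripper_force: 0.0
```

drive_tool:
  rows:
    - [0.4,-0.4,-0.4,0]
    - [1.4,-1.4,-0.4,0]
    - [2.5,-2.5,-0.4,0]
    - [3.6,-3.6,-0.4,0]
    - [4.7,-4.7,-0.4,0]
    - [5.8,-5.8,-0.4,0]
    - [6.8,-6.8,-0.4,0]
    - [7.7,-7.7,-0.4,0]

```text
clock: 9.63
position: [0.4425, -0.096, 0.2174]
ee_rot: [-0.002, 0.0, 1.0, 0.0]
contact_force: [0.4, -0.3, 0.5]
width: 0.0851
gripper_force: 0.0
```

Run:
```python
from h import *
from rig import get_state
print(get_state()["position"])
for n in("top","side"):
    p,d=eyes.get_image(n);cv2.imwrite(f"pics/{n}3.png",p[:,:,::-1])
a=cv2.imread("pics/top3.png")[170:250,240:340];b=cv2.imread("pics/side3.png")[160:240,220:360]
a=cv2.resize(a,(400,320));b=cv2.resize(b,(400,229));b=cv2.copyMakeBorder(b,0,91,0,0,0)
cv2.imwrite("pics/c6.png",np.hstack([a,b]))
```

```text
[ 0.44250482 -0.09600091  0.2173845 ]
```

View pics/c6.png

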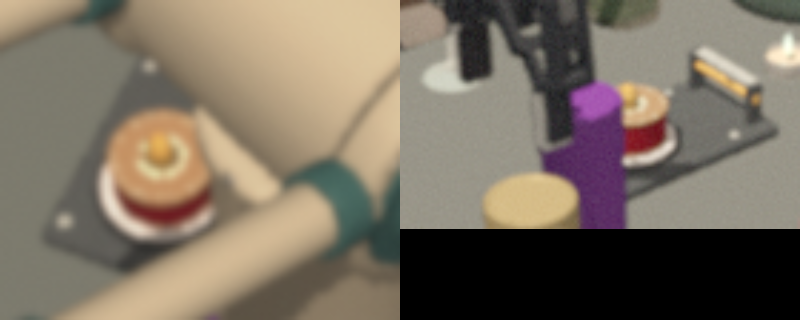

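The reel sits flat on the turntable, with the spindle tip through its bore at crop (160,148). Now the first tin.

drive_tool:
  rows:
    - [0,0,0.3,0]
    - [0,0,0.9,0]
    - [0,0,1.6,0]
    - [0,0,2.4,0]
    - [0,0,3.2,0]
    - [0,0,3.8,0]
    - [0,0,4.2,0]
    - [0,0,4.3,0]

```text
clock: 10.4
position: [0.4449, -0.0936, 0.1084]
ee_rot: [-0.003, -0.001, 1.0, 0.001]
contact_force: [-0.2, 0.4, -0.1]
width: 0.085
gripper_force: 0.0
```

drive_tool:
  rows:
    - [0,0,0,0]
    - [0,0,0,0]
    - [0,0,0,0]
    - [0,0,0,0]
    - [0,0,0,0]
    - [0,0,0,0]
    - [0,0,0,0]
    - [0,0,0,0]
  grip: 45
  newtons: 50

```text
clock: 11.07
position: [0.4466, -0.0952, 0.1117]
ee_rot: [0.001, 0.0, 1.0, -0.0]
contact_force: [-0.6, 0.9, 1.5]
width: 0.057
gripper_force: 53.4
```

```bash
python3 -c "
from rig import get_state
s=get_state();print(s['position'],s['contact_force'],s['effort'],s['width'])"
```

```text
[ 0.44662423 -0.09517169  0.11172967] [-0.62227513  0.85884814  1.46655356] [-5.57570290e-01 -3.22786152e+01 -1.82469141e+01 -3.62658687e-01
 -1.95459573e-02  1.02692939e-02] 0.05699971925415651
```

drive_tool:
  rows:
    - [0,0,-0.1,0]
    - [0,0,-0.3,0]
    - [0,0,-0.6,0]
    - [0,0,-1.0,0]
    - [0,0,-1.3,0]
    - [0,0,-1.5,0]
    - [0,0,-1.6,0]
    - [0,0,-1.6,0]

```text
clock: 11.73
position: [0.4466, -0.0953, 0.152]
ee_rot: [0.001, 0.0, 1.0, -0.0]
contact_force: [0.7, -0.5, -2.8]
width: 0.0568
gripper_force: 53.3
```

drive_tool:
  rows:
    - [0,0,0,0]
    - [0,0,0,0]
    - [0,0,0,0]
    - [0,0,0,0]
    - [0,0,0,0]
    - [0,0,0,0]
    - [0,0,0,0]
    - [0,0,0,0]

```text
clock: 12.4
position: [0.4462, -0.0951, 0.1512]
ee_rot: [-0.0, 0.0, 1.0, 0.0]
contact_force: [0.5, -0.3, -1.8]
width: 0.057
gripper_force: 53.3
```

The force reads about 2 N, so this looks like the empty tin. I'm setting it back down and weighing the other one.

drive_tool:
  rows:
    - [0,0,0.2,0]
    - [0,0,0.5,0]
    - [0,0,0.8,0]
    - [0,0,1.1,0]
    - [0,0,1.35,0]
    - [0,0,1.5,0]
    - [0,0,1.57,0]
    - [0,0,1.6,0]

```text
clock: 13.07
position: [0.4461, -0.0949, 0.1117]
ee_rot: [-0.0, 0.0, 1.0, 0.0]
contact_force: [-2.4, 1.2, 10.7]
width: 0.0571
gripper_force: 53.7
```

drive_tool:
  rows:
    - [0,0,0,0]
    - [0,0,0,0]
    - [0,0,0,0]
    - [0,0,0,0]
    - [0,0,0,0]
    - [0,0,0,0]
    - [0,0,0,0]
    - [0,0,0,0]

```text
clock: 13.73
position: [0.446, -0.0949, 0.1118]
ee_rot: [-0.0, 0.0, 1.0, 0.0]
contact_force: [-1.4, 1.7, 5.9]
width: 0.0566
gripper_force: 53.5
```

drive_tool:
  rows:
    - [0,0,0,0]
    - [0,0,0,0]
    - [0,0,0,0]
    - [0,0,0,0]
    - [0,0,0,0]
    - [0,0,0,0]
    - [0,0,0,0]
    - [0,0,0,0]
  grip: 85

```text
clock: 14.4
position: [0.4462, -0.0951, 0.1113]
ee_rot: [0.0, 0.0, 1.0, 0.0]
contact_force: [0.5, 0.2, 0.1]
width: 0.085
gripper_force: 0.0
```

drive_tool:
  rows:
    - [0,0,-0.3,0]
    - [0,0,-0.9,0]
    - [0,0,-1.6,0]
    - [0,0,-2.4,0]
    - [0,0,-3.2,0]
    - [0,0,-3.8,0]
    - [0,0,-4.2,0]
    - [0,0,-4.3,0]

```text
clock: 15.07
position: [0.4473, -0.0955, 0.2213]
ee_rot: [0.002, 0.0, 1.0, -0.001]
contact_force: [0.6, -0.2, 0.2]
width: 0.0847
gripper_force: 0.0
```

drive_tool:
  rows:
    - [-0.1,-0.4,0,0]
    - [-0.3,-1.5,0,0]
    - [-0.6,-2.9,0,0]
    - [-0.9,-4.3,0,0]
    - [-1.2,-5.6,0,0]
    - [-1.4,-6.7,0,0]
    - [-1.5,-7.3,0,0]
    - [-1.5,-7.5,0,0]

```text
clock: 15.73
position: [0.4837, -0.2854, 0.2175]
ee_rot: [-0.001, 0.001, 1.0, 0.0]
contact_force: [0.5, -0.9, -0.2]
width: 0.0849
gripper_force: 0.0
```

drive_tool:
  rows:
    - [0,0,0.3,0]
    - [0,0,0.9,0]
    - [0,0,1.6,0]
    - [0,0,2.4,0]
    - [0,0,3.2,0]
    - [0,0,3.8,0]
    - [0,0,4.2,0]
    - [0,0,4.3,0]

```text
clock: 16.4
position: [0.4822, -0.2801, 0.1092]
ee_rot: [-0.002, -0.001, 1.0, 0.002]
contact_force: [0.2, 0.6, -0.1]
width: 0.085
gripper_force: 0.0
```

drive_tool:
  rows:
    - [0,0,0,0]
    - [0,0,0,0]
    - [0,0,0,0]
    - [0,0,0,0]
    - [0,0,0,0]
    - [0,0,0,0]
    - [0,0,0,0]
    - [0,0,0,0]
  grip: 45
  newtons: 60

```text
clock: 17.07
position: [0.4842, -0.2821, 0.1126]
ee_rot: [0.001, 0.0, 1.0, 0.0]
contact_force: [-0.5, 3.9, 6.7]
width: 0.0564
gripper_force: 64.4
```

drive_tool:
  rows:
    - [0,0,-0.1,0]
    - [0,0,-0.3,0]
    - [0,0,-0.6,0]
    - [0,0,-1.0,0]
    - [0,0,-1.3,0]
    - [0,0,-1.5,0]
    - [0,0,-1.6,0]
    - [0,0,-1.6,0]

```text
clock: 17.73
position: [0.4841, -0.283, 0.1522]
ee_rot: [0.001, 0.0, 1.0, -0.001]
contact_force: [-0.7, -1.1, -6.3]
width: 0.0564
gripper_force: 64.9
```

drive_tool:
  rows:
    - [0,0,0,0]
    - [0,0,0,0]
    - [0,0,0,0]
    - [0,0,0,0]
    - [0,0,0,0]
    - [0,0,0,0]
    - [0,0,0,0]
    - [0,0,0,0]

```text
clock: 18.4
position: [0.4837, -0.2826, 0.1512]
ee_rot: [-0.0, 0.0, 1.0, 0.0]
contact_force: [-0.4, 0.1, -6.6]
width: 0.0561
gripper_force: 64.9
```

This one reads 6.6 N, so it is the heavier tin. I'm raising it and carrying it over the reel.

drive_tool:
  rows:
    - [0,0,-0.3,0]
    - [0,0,-1.1,0]
    - [0,0,-2.2,0]
    - [0,0,-3.5,0]
    - [0,0,-4.8,0]
    - [0,0,-6.0,0]
    - [0,0,-6.9,0]
    - [0,0,-7.2,0]
  newtons: 70

```text
clock: 19.07
position: [0.4849, -0.2835, 0.3364]
ee_rot: [0.004, 0.0, 1.0, -0.003]
contact_force: [0.5, 0.2, -5.4]
width: 0.0563
gripper_force: 76.4
```

drive_tool:
  rows:
    - [-0.1,0.2,0,0]
    - [-0.3,0.7,0,0]
    - [-0.6,1.4,0,0]
    - [-1.0,2.4,0,0]
    - [-1.4,3.4,0,0]
    - [-1.8,4.4,0,0]
    - [-2.2,5.4,0,0]
    - [-2.6,6.4,0,0]

```text
clock: 19.73
position: [0.548, -0.1196, 0.3284]
ee_rot: [-0.003, -0.0, 1.0, 0.002]
contact_force: [0.3, -0.5, -5.8]
width: 0.0562
gripper_force: 76.6
```

drive_tool:
  rows:
    - [-0.4,1.0,0,0]
    - [-0.8,2.0,0,0]
    - [-1.2,3.0,0,0]
    - [-1.6,4.0,0,0]
    - [-2.0,5.0,0,0]
    - [-2.4,6.0,0,0]
    - [-2.8,6.9,0,0]
    - [-3.1,7.6,0,0]

```text
clock: 20.4
position: [0.6254, 0.0711, 0.3279]
ee_rot: [-0.003, -0.001, 1.0, 0.001]
contact_force: [-0.2, -0.1, -6.6]
width: 0.0562
gripper_force: 76.7
```

drive_tool:
  rows:
    - [-0.2,0.5,0,0]
    - [-0.4,0.9,0,0]
    - [-0.5,1.1,0,0]
    - [-0.5,1.2,0,0]
    - [-0.5,1.2,0,0]
    - [-0.5,1.2,0,0]
    - [-0.5,1.2,0,0]
    - [-0.5,1.2,0,0]

```text
clock: 21.07
position: [0.6385, 0.0964, 0.3316]
ee_rot: [0.0, 0.001, 1.0, -0.0]
contact_force: [0.0, -0.3, -4.7]
width: 0.0562
gripper_force: 76.7
```

drive_tool:
  rows:
    - [0,0,0,0]
    - [0,0,0,0]
    - [0,0,0,0]
    - [0,0,0,0]
    - [0,0,0,0]
    - [0,0,0,0]
    - [0,0,0,0]
    - [0,0,0,0]

```text
clock: 21.73
position: [0.6387, 0.0974, 0.3313]
ee_rot: [-0.0, 0.0, 1.0, 0.0]
contact_force: [0.0, -0.4, -5.9]
width: 0.0561
gripper_force: 76.7
```

Run:
```python
from h import *
for n in("top","side"):
    p,d=eyes.get_image(n);cv2.imwrite(f"pics/{n}4.png",p[:,:,::-1])
a=cv2.imread("pics/top4.png")[100:380,150:510];b=cv2.imread("pics/side4.png")[80:360,180:540]
cv2.imwrite("pics/c7.png",cv2.resize(np.hstack([a,b]),(800,311),interpolation=cv2.INTER_AREA))
```

```text
(no output)
```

View pics/c7.png

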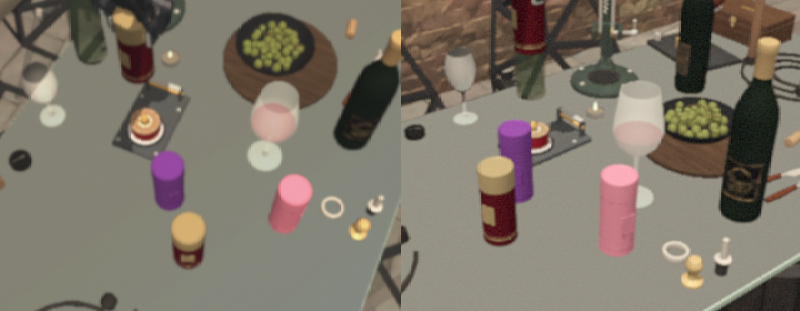

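The picture shows the reel on the turntable at (145,125) in the left crop. The heavy tin is held upright above it at (135,50), and the empty tin is standing at (187,240). The glasses and stopper are untouched.

```bash
python3 -c "
from rig import order
print(order.sign_off())"
```

```text
the job is handed in; nothing more can be done
None
```

The job is handed in: the reel lies flat on the turntable and released, the heavier tin (about 6 N against about 2 N) is held upright about 0.15 m above the spindle tip, and the empty tin, glasses and stopper are still standing.

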